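Take the bent U-bracket out of the bending die

TASK

Lift the freshly bent U-bracket out of the cavity of the grey bending die and set it down in the green parts tray, standing on its base with both flanges up. Put it down rather than dropping it, let go of it, and leave the identical finished sample bracket that stands on the bench where it is.

Things in the scene. Friction and masses are not known exactly. Their poses are not given: they have to be found in the camera images.
- bracket_center (a point): Centre, half-way up, of the loose U-bracket that sits in the die: bare light-grey metal, 60 mm long (its x), 44 mm wide over the outside of the two flanges (its y), 56 mm high (its z, up), plate 6 mm thick, a 14 mm hole high in each flange, about 0.35 kg. Base down, two upright flanges parallel to x, open above. In the die its upper 36 mm stand clear; grip it there from above across the outside of both flanges (44 mm, along its y).
- forming_die: The bending die, fixed to the bench: dark base plate 190 x 130 x 15 mm (x, y, z), on it a 90 x 110 mm die whose highest faces are 45 mm above the bench, with bolt heads 3 mm higher 41 mm either side in y. In its middle an open cavity 66 mm long (x) and 50 mm wide (y), its floor 25 mm above the bench, so the bracket has 3 mm play all round and lifts straight up. Origin: centre of the underside, on the bench; z up.
- parts_tray: Green open metal tray with a steel handle at each end, fixed to the bench: 200 x 150 mm outside (x, y), rim 36 mm above the bench, walls 3 mm thick, inner floor 9 mm above the bench, empty. Origin: centre of its underside, on the bench; z up.
- sample_center (a point): Centre, half-way up (28 mm above the bench), of the finished sample bracket, same shape, size and colour as the one in the die; loose, stands on the open bench outside the die. To be left alone.

How it is judged:
On the way:
1. the bracket from the die is lifted clear of the die, its base above the die's top (z of bracket_center in the frame of forming_die above 0.074 m and horizontal distance between bracket_center and forming_die below 0.12 m), for 0.05 s.
At the end, for the whole second after the job is handed in: The bracket from the die stands on its base on the tray's floor, inside the walls, flanges up and upright within about 8 degrees, at rest and released; the sample bracket is within 20 mm of where it stood (x of bracket_center in the frame of parts_tray between -0.08 and 0.08 m and y of bracket_center in the frame of parts_tray between -0.055 and 0.055 m and z of bracket_center in the frame of parts_tray between 0.031 and 0.044 m and angle between bracket_center's own z axis and vertical below 0.15 rad and linear speed of u_bracket below 0.02 m/s); the robot touches nothing.
It fails at once if the sample bracket is moved by more than 20 mm (distance of sample_center from where it was at the start of the episode above 0.02 m).
It fails at once if the bracket is dropped (falls freely by more than about 25 mm) (contact force between the fingers and u_bracket below 0.1 N and linear speed of u_bracket above 0.7 m/s).
It also fails if it takes over 45 s, if anything falls off the work surface, if the arm or the gripper's body presses on something with over 40 N, if the wrist force passes 120 N, or if a joint passes its speed limit or range.

ROBOT

A 6-joint arm with a two-finger parallel gripper is mounted at the origin on the work surface; the furniture and walls round the work are solid. World frame = base frame: x ahead of the robot, y to its left, z up, the work surface at z = 0. Lengths are in m, angles in rad, forces in N, time in s.
With the tool pointing down it reaches from about 0.35 to 0.775 m from the base axis. Payload 7.3 kg.
Tool frame: the origin (TCP) lies at the very end of the fingers, on their centre line; the grasp point (between the pads) lies 19 mm behind it; z points along the fingers, x is the direction in which the jaws open and shut, and the axes are right-handed (so a half turn about z gives the same grasp; the last joint's range is limited). The gripper opens to 92 mm and grips with 3 to 60 N. Pads are 19 mm wide; open, the fingers measure 130 mm over their backs; the gripper's body (75 mm by 190 mm) begins 47 mm behind the grasp point.
Start: joints at [-1.412, 0.342, 1.524, -0, 1.275, -0.146], TCP at [0.158, -0.501, 0.227] pointing down, gripper open.
Joint ranges: [-2.53, 2.53], [-0.77, 2.02], [0.04, 2.7], [-1, 4.14], [0.28, 2.66], [-3.11, 3.11]. Speed limits (rad/s): [2.57, 2.57, 3.14, 3.14, 3.14, 3.14].

INTERFACE

Orientations are given as [roll, pitch, yaw] about the fixed x, y, z axes, in that order (R = Rz(yaw) Ry(pitch) Rx(roll)).
In Python, from cell import robot, read_camera, nets gives the robot as it stands. The module is installed in compiled form; this text tells all that it offers.
- The arm moves only by the tool carry_out, never from a script. Its arguments are lists of equal length, an entry for each row: "translation": the shift along the tool's x, y, z in m, a list of three; "turn": the turn, a rotation vector about the tool's x, y, z in rad, a list of three; "gripper": the gripper's target within -1 to 1 (shut at 1, half-way at 0, fully open at -1). A call has 1 to 10 rows; each row shifts and turns the commanded pose from where the row before left it, along the tool's axes as they then stand; what a row does not reach is not made up. A row lasts 1/10 s, in which the tool goes at most 50 mm and 8.59 degrees, less where a joint would pass 70% of its speed; a pose out of reach is approached as far as the arm can. A call with a gripper value outside its range is refused whole. The fingers move at their own pace and stop on an object; "squeeze" is the grip in N (left out, the last holds). Time passes only in rows, so rows that do not move let the fingers close. It gives the time, the measured TCP pose, the force and the opening at its end, in the units of the state.
- robot.observe(): the state, without advancing time (a new reading comes with each control period).
- read_camera(name): name is "side" or "top"; returns a dict with "img" (480x640x3 uint8, red, green, blue), "fx", "fy", "cx", "cy" (pixels), "world_from_camera" (4x4, takes a point from camera to world coordinates). Camera axes: x right, y down, z forward; pixel columns grow to the right and rows downward; lengths in m; the calibration is good to about 2 mm. A picture is of the moment at which its call begins. There is no depth.
- robot.hand_in(): hands the job in, once; it reports no verdict.
Trained networks look in a picture, given as the dict that the camera call returned (one of the last four; its "shot" number tells which), for a name from the list of things; names that differ only in an ending like _2 or _b are one class to them, and where a whole thing is asked for, a point or a joint stands for the part that bears it (a point fixed in the world has none). Each returns a list of dicts, best first, with "score" (0 to 1); they miss things now and then, are a little off and sometimes report something else, mostly with a low value. They report only what shows in the picture. A call takes as long as a camera call.
- nets.regions_of(picture, name): "region" (480x640 bool, what is visible of it) and "pixel" ([column, row] in pixels, amid what is visible of it).
- nets.tip_of(picture, name): "pixel" ([column, row] in pixels: a listed point, or the origin of a listed thing).
The state is a dict: "time": time; "qpos": joint angles; "qvel": joint speeds; "joint_efforts": joint torques, N m; "tool_pos": TCP position; "tool_rot": TCP orientation; "contact_force": force on the tool from outside, world axes, zero at the start; "torque": the same for the moment, N m; "opening": finger opening in m.
Only numpy, scipy, OpenCV 4.12 (cv2) and the standard library are available. Lean on these libraries where they do the work, as an engineer would, in place of code of your own. Each camera call takes 0.05 s, during which the arm holds its last target. There are 200 camera calls.

## Working session

There is one attempt and no reset: what is moved stays moved. The work goes in short steps, Python scripts to look and compute and a tool call to move; the robot and the scene stay as the last step left them, time stands still between calls to the robot, and variables do not carry over. Pictures are saved under pics/ and viewed, about 8 in all and at most 12, crops included, and the job is handed in when it is done.

Besides the shell and the picture viewer there is one more tool, called by a JSON object that holds its "method" and its "body". carry_out: Moves the arm, as the interface text tells. Its arguments: {"type":"object","properties":{"translation":{"type":"array","items":{"type":"array","items":{"type":"number"}}},"turn":{"type":"array","items":{"type":"array","items":{"type":"number"}}},"gripper":{"type":"array","items":{"type":"number"}},"squeeze":{"type":"number"}},"required":["translation","turn","gripper"]}

```bash
mkdir -p pics; cat > h.py <<'E'
import numpy as np, cv2
from cell import robot, read_camera, nets
def ray(p,px):
    T=np.array(p["world_from_camera"]); d=T[:3,:3]@np.array([(px[0]-p["cx"])/p["fx"],(px[1]-p["cy"])/p["fy"],1.]); return T[:3,3],d
def atz(p,px,z):
    o,d=ray(p,px); return o+d*(z-o[2])/d[2]
def proj(p,X):
    T=np.linalg.inv(np.array(p["world_from_camera"])); c=T[:3,:3]@np.array(X)+T[:3,3]; return np.array([p["fx"]*c[0]/c[2]+p["cx"],p["fy"]*c[1]/c[2]+p["cy"]])
def save(p,n): cv2.imwrite("pics/"+n,p["img"][:,:,::-1])
E
python3 - <<'E'
from h import *
np.set_printoptions(precision=4,suppress=True)
s=robot.observe(); print({k:np.round(v,4) for k,v in s.items()})
for c in ["top","side"]:
    p=read_camera(c); save(p,c+"0.png"); print(c,p["fx"],p["cx"],p["cy"]); print(np.array(p["world_from_camera"]))
    for n,z in [("bracket_center",.053),("forming_die",0),("parts_tray",0),("sample_center",.028)]:
        for r in nets.tip_of(p,n)[:3]: print(n,"tip",np.round(r["pixel"]),round(r["score"],2),atz(p,r["pixel"],z))
        for r in nets.regions_of(p,n)[:3]:
            print(n,"reg",np.round(r["pixel"]),round(r["score"],2),r["region"].sum(),cv2.boundingRect(r["region"].astype(np.uint8)))
E
```

```text
{'time': np.float64(0.0), 'qpos': array([-1.412 ,  0.3427,  1.525 , -0.    ,  1.2754, -0.146 ]), 'qvel': array([ 0.0019, -0.0005,  0.0008, -0.0002,  0.0005,  0.0011]), 'joint_efforts': array([ -0.0001, -43.1239, -24.4219,   0.0718,   0.0561,  -0.0001]), 'tool_pos': array([ 0.1575, -0.5004,  0.226 ]), 'tool_rot': array([-3.1414,  0.0015, -1.266 ]), 'contact_force': array([0.5128, 0.1216, 0.2451]), 'torque': array([ 0.0172,  0.0473, -0.0268]), 'opening': np.float64(0.0919)}
top 467.924166561577 322.302550520697 235.0444487559643
[[-0.0238 -0.8732  0.4867 -0.1627]
 [-0.9996  0.0272 -0.0001 -0.0239]
 [-0.0131 -0.4866 -0.8735  1.2823]
 [ 0.      0.      0.      1.    ]]
bracket_center tip [241. 234.] 0.67 [0.5335 0.2215 0.053 ]
bracket_center reg [243. 238.] 0.89 307 (228, 223, 23, 25)
forming_die tip [242. 242.] 0.71 [0.5358 0.2254 0.    ]
forming_die reg [243. 243.] 0.95 1898 (209, 211, 67, 64)
forming_die reg [345. 216.] 0.67 319 (337, 205, 20, 27)
parts_tray tip [240. 242.] 0.74 [0.5343 0.2343 0.    ]
parts_tray reg [343. 214.] 0.91 334 (337, 204, 21, 28)
sample_center tip [169. 266.]
[... 169 characters left out ...]
3873 -0.1252]
 [-0.4394  0.4271 -0.7903  1.2678]
 [-0.0014 -0.8801 -0.4748  0.8275]
 [ 0.      0.      0.      1.    ]]
bracket_center tip [267. 288.] 0.88 [0.5289 0.2286 0.053 ]
bracket_center reg [267. 285.] 0.85 437 (253, 275, 24, 23)
forming_die tip [267. 301.] 0.72 [0.5405 0.2153 0.    ]
forming_die reg [265. 304.] 0.77 1829 (230, 283, 74, 39)
parts_tray tip [324. 246.] 0.66 [ 0.5361 -0.1533  0.    ]
parts_tray reg [325. 242.] 0.69 1819 (287, 224, 71, 35)
sample_center tip [254. 348.] 0.73 [0.4418 0.4396 0.028 ]
sample_center tip [323. 247.] 0.63 [ 0.5155 -0.1013  0.028 ]
sample_center reg [252. 349.] 0.59 562 (239, 329, 32, 29)
sample_center reg [326. 243.] 0.54 1855 (288, 224, 70, 36)
```

```bash
python3 - <<'E'
import cv2
a=cv2.imread("pics/top0.png")[150:330,130:450]; cv2.imwrite("pics/top0c.png",cv2.resize(a,None,fx=2.5,fy=2.5,interpolation=cv2.INTER_CUBIC))
a=cv2.imread("pics/side0.png")[190:400,190:450]; cv2.imwrite("pics/side0c.png",cv2.resize(a,None,fx=2.8,fy=2.8,interpolation=cv2.INTER_CUBIC))
E
```

```text
(no output)
```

View pics/top0c.png

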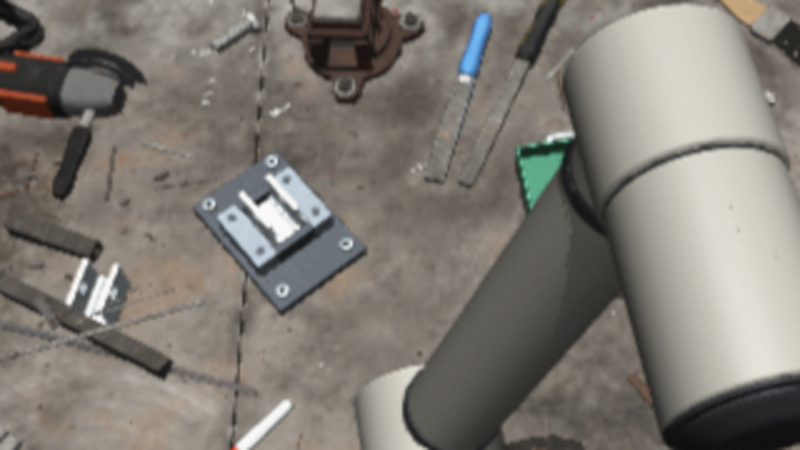

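View pics/side0c.png

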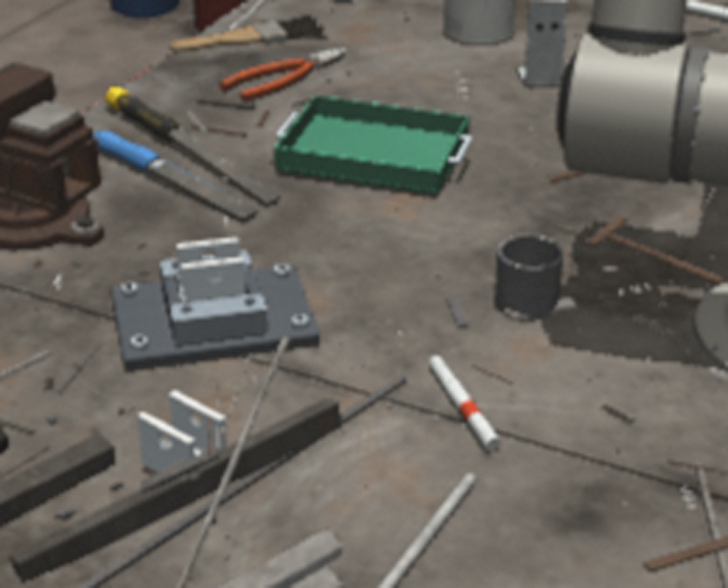

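Top crop: die base-plate corners at about (270,153), (194,208), (282,311), (367,250). The sample stands at (97,290), and the tray is mostly hidden by the arm. In the side crop the tray rim is at about (312,95), (469,118), (440,172) and (277,150), and the bracket sits in the die at (210,265).

```bash
python3 - <<'E'
from h import *
np.set_printoptions(precision=4,suppress=True)
t=read_camera("top"); s=read_camera("side")
def rep(n,p,px,off,sc,z):
    P=np.array([atz(p,np.array(off)+np.array(q)/sc,z)[:2] for q in px]); E=np.roll(P,-1,0)-P
    print(n,P.mean(0),"len",np.linalg.norm(E,axis=1),"ang",np.degrees(np.arctan2(E[:,1],E[:,0])))
rep("die top",t,[(270,153),(194,208),(282,311),(367,250)],(130,150),2.5,.015)
rep("die side",s,[(113,285),(125,362),(318,338),(298,263)],(190,190),2.8,.015)
rep("bolts side",s,[(129,289),(140,340),(300,318),(282,268)],(190,190),2.8,.018)
rep("bolts top",t,[(272,160),(209,204),(282,290),(346,243)],(130,150),2.5,.018)
rep("tray side",s,[(312,97),(277,152),(440,180),(469,118)],(190,190),2.8,.036)
for p,n in((t,"top"),(s,"side")):
    for nm,z in (("bracket_center",.053),("forming_die",0),("parts_tray",0)):
        r=nets.tip_of(p,nm)
        if r: print(n,nm,r[0]["pixel"],atz(p,r[0]["pixel"],z))
# bracket flange top edges (z=.081)
for q in [((268,176),(298,213)),((241,194),(272,235))]:
    print("fl top",[atz(t,np.array((130,150))+np.array(k)/2.5,.081)[:2] for k in q])
for q in [((177,245),(240,238)),((181,268),(244,262))]:
    print("fl side",[atz(s,np.array((190,190))+np.array(k)/2.8,.081)[:2] for k in q])
E
python3 - <<'E'
import cv2
a=cv2.imread("pics/top0.png")[200:285,195:290]; cv2.imwrite("pics/dietop.png",cv2.resize(a,None,fx=6,fy=6,interpolation=cv2.INTER_CUBIC))
E
```

```text
die top [0.5282 0.2269] len [0.119  0.1864 0.1264 0.1921] ang [ 130.9554 -140.6105  -51.6353   41.619 ]
die side [0.53   0.2348] len [0.1361 0.184  0.1377 0.1911] ang [ 128.7877 -141.7908  -54.1739   38.6711]
bolts side [0.535  0.2277] len [0.0919 0.1559 0.094  0.1574] ang [ 130.0593 -140.2248  -50.8693   40.5283]
bolts top [0.5347 0.2279] len [0.0971 0.1561 0.0965 0.1568] ang [ 129.7312 -141.0261  -50.6513   38.7599]
tray side [ 0.5331 -0.1408] len [0.1522 0.1971 0.162  0.2004] ang [ 101.9191 -174.0998  -79.517     8.7785]
top bracket_center [241.9, 235.7] [0.5275 0.2181 0.053 ]
top forming_die [239.0, 241.5] [0.5368 0.2364 0.    ]
side bracket_center [268.2, 287.4] [0.529  0.2241 0.053 ]
side forming_die [264.2, 302.1] [0.5447 0.2241 0.    ]
side parts_tray [325.6, 246.6] [ 0.5307 -0.1528  0.    ]
fl top [array([0.5649, 0.2299]), array([0.5128, 0.1911])]
fl top [array([0.5409, 0.2604]), array([0.4843, 0.22  ])]
fl side [array([0.5679, 0.2361]), array([0.5192, 0.1977])]
fl side [array([0.5421, 0.2704]), array([0.4936, 0.2348])]
```

View pics/dietop.png

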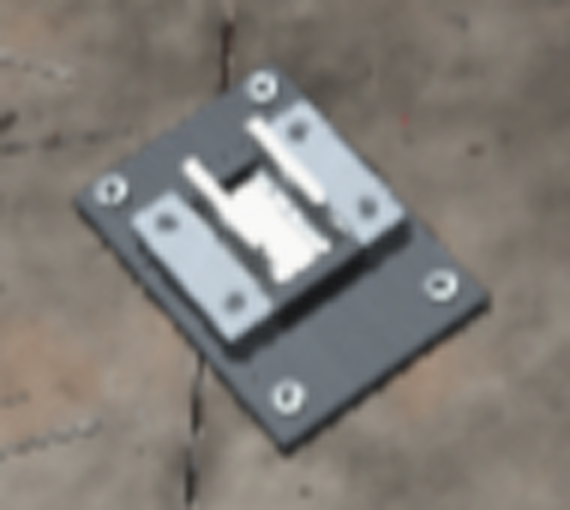

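{"method": "carry_out", "body": {"translation": [[-0.0262, -0.0366, 0], [-0.0262, -0.0366, 0], [-0.0262, -0.0366, 0], [-0.0262, -0.0366, 0], [-0.0262, -0.0366, 0], [-0.0262, -0.0366, 0], [-0.0262, -0.0366, 0], [-0.0262, -0.0366, 0], [-0.0262, -0.0366, 0], [-0.0262, -0.0366, 0]], "turn": [[0, 0, 0], [0, 0, 0], [0, 0, 0], [0, 0, 0], [0, 0, 0], [0, 0, 0], [0, 0, 0], [0, 0, 0], [0, 0, 0], [0, 0, 0]], "gripper": [-1, -1, -1, -1, -1, -1, -1, -1, -1, -1], "squeeze": 25}}

```text
time: 2.3
tool_pos: [0.429, -0.1394, 0.227]
tool_rot: [-3.141, -0.001, -1.266]
contact_force: [-0.2, -0.3, -0.4]
opening: 0.0916
```

{"method": "carry_out", "body": {"translation": [[-0.0318, -0.021, 0], [-0.0318, -0.021, 0], [-0.0318, -0.021, 0], [-0.0318, -0.021, 0], [-0.0318, -0.021, 0], [-0.0318, -0.021, 0], [-0.0318, -0.021, 0], [-0.0318, -0.021, 0], [-0.0318, -0.021, 0], [-0.0318, -0.021, 0]], "turn": [[0, 0, 0], [0, 0, 0], [0, 0, 0], [0, 0, 0], [0, 0, 0], [0, 0, 0], [0, 0, 0], [0, 0, 0], [0, 0, 0], [0, 0, 0]], "gripper": [-1, -1, -1, -1, -1, -1, -1, -1, -1, -1]}}

```text
time: 3.3
tool_pos: [0.5332, 0.227, 0.2267]
tool_rot: [-3.142, -0.0, -1.266]
contact_force: [0.5, -0.5, -0.0]
opening: 0.0919
```

{"method": "carry_out", "body": {"translation": [[0, 0, 0], [0, 0, 0], [0, 0, 0.02], [0, 0, 0.03], [0, 0, 0.03], [0, 0, 0.02]], "turn": [[0, 0, -0.122], [0, 0, -0.122], [0, 0, -0.122], [0, 0, 0], [0, 0, 0], [0, 0, 0]], "gripper": [-1, -1, -1, -1, -1, -1]}}

```text
time: 3.9
tool_pos: [0.5321, 0.2251, 0.1246]
tool_rot: [3.139, 0.001, -0.9]
contact_force: [0.9, 0.5, -0.6]
opening: 0.0914
```

```bash
python3 - <<'E'
from h import *
np.set_printoptions(precision=4,suppress=True)
s=read_camera("side"); t=read_camera("top"); o=robot.observe(); print(o["tool_pos"],o["tool_rot"])
ims=[]
for p in (s,t):
    c=proj(p,[.532,.2265,.06]).astype(int)
    img=p["img"][:,:,::-1].copy()
    a=img[c[1]-60:c[1]+45,c[0]-65:c[0]+65]; ims.append(cv2.resize(a,None,fx=3.0,fy=3.0,interpolation=cv2.INTER_CUBIC)); print(c-[65,60])
    for n,z in(("bracket_center",.053),("parts_tray",0),("sample_center",.028)):
        for r in nets.tip_of(p,n)[:2]: print(n,r["pixel"],r["score"],atz(p,r["pixel"],z))
cv2.imwrite("pics/near.png",np.hstack(ims))
E
```

```text
[0.5311 0.2248 0.1237] [ 3.1358  0.0024 -0.9001]
[201 225]
bracket_center [268.1, 286.7] 0.95 [0.5311 0.2211 0.053 ]
parts_tray [325.7, 248.0] 0.92 [ 0.5262 -0.1438  0.    ]
sample_center [256.0, 348.8] 0.93 [0.4374 0.4387 0.028 ]
[173 173]
bracket_center [242.4, 232.9] 0.37 [0.5372 0.2172 0.053 ]
parts_tray [366.5, 237.0] 0.58 [ 0.5405 -0.162   0.    ]
```

View pics/near.png

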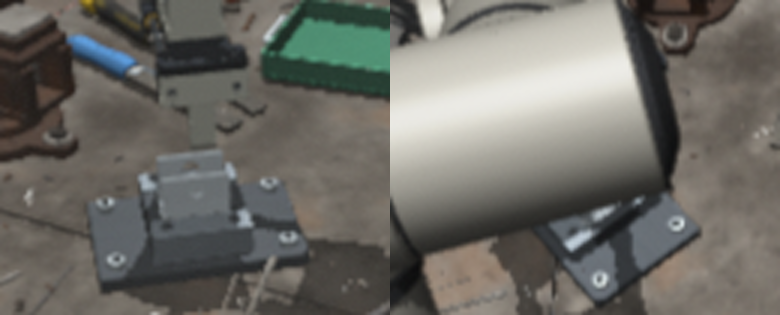

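The side view (left) shows the open fingers above the bracket, at crop (203,145). The bracket top is at about x 158–235, y 155. I'll check both against the calibration.

```bash
python3 - <<'E'
from h import *
np.set_printoptions(precision=1,suppress=True)
s=read_camera("side"); img=s["img"][:,:,::-1].copy()
img=img[215:335,190:350]; k=5; img=cv2.resize(img,None,fx=k,fy=k,interpolation=cv2.INTER_CUBIC)
def seg(P,col):
    q=[tuple(((proj(s,x)-[190,215]+.5)*k).astype(int)) for x in P]
    for a,b in zip(q,q[1:]+q[:1]): cv2.line(img,[int(v) for v in a],[int(v) for v in b],col,1)
def box(c,yaw,lx,ly,z,col,dy=0):
    X=np.array([np.cos(yaw),np.sin(yaw)]);Y=np.array([-X[1],X[0]])
    seg([np.r_[np.array(c)+a*lx/2*X+(b*ly/2+dy)*Y,z] for a,b in((1,1),(1,-1),(-1,-1),(-1,1))],col)
c=(.535,.228);y=np.radians(39.5)
box(c,y,.19,.13,.015,(0,0,255)); box(c,y,.09,.11,.045,(255,0,0))
for d in(.019,-.019): box(c,y,.06,.006,.081,(0,255,0),d)
o=robot.observe();p=o["tool_pos"];yt=o["tool_rot"][2]+np.pi/2
for d in(.0555,-.0555): box(p[:2],yt,.019,.019,p[2],(0,255,255),d)
cv2.imwrite("pics/ov.png",img)
E
```

```text
(no output)
```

View pics/ov.png

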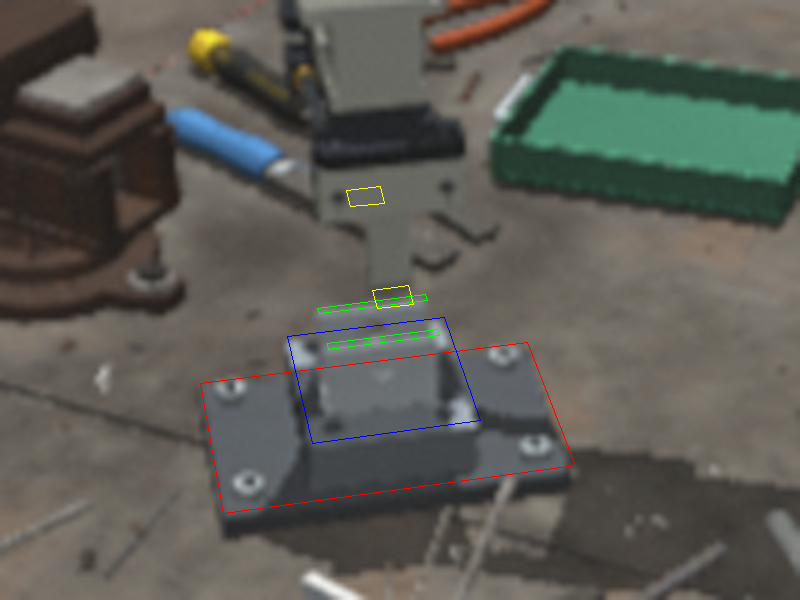

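```bash
python3 - <<'E'
from h import *
s=read_camera("side"); img=s["img"][:,:,::-1]
a=img[255:315,240:300]; b=cv2.imread("pics/side0.png")[255:315,240:300]
a=np.hstack([a,b]); a=cv2.convertScaleAbs(a,alpha=1.3)
cv2.imwrite("pics/z.png",cv2.resize(a,None,fx=6.5,fy=6.5,interpolation=cv2.INTER_NEAREST))
E
```

```text
(no output)
```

View pics/z.png

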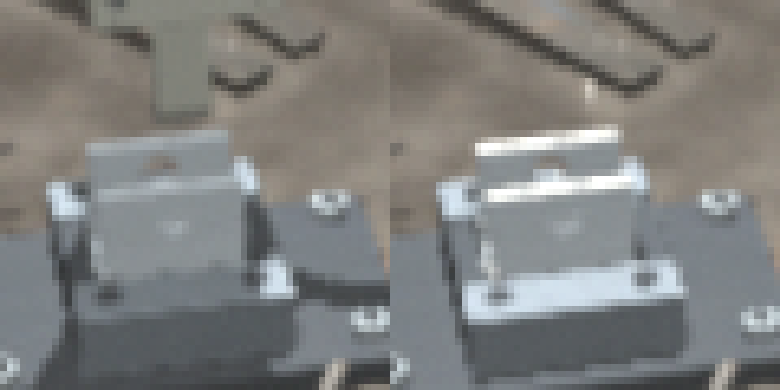

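```bash
python3 - <<'E'
from h import *
np.set_printoptions(precision=4,suppress=True)
s=read_camera("side"); t=read_camera("top")
f=lambda q:(240+(q[0]-390)/6.5-.5,255+q[1]/6.5-.5)
for n,L in (("near",[(481,197),(634,184)]),("far",[(475,149),(618,134)])):
    P=[atz(s,f(q),.081) for q in L]; d=P[1]-P[0]; print(n,P[0][:2],P[1][:2],(P[0]+P[1])[:2]/2,np.linalg.norm(d),np.degrees(np.arctan2(-d[1],-d[0]))%180)
P=[atz(s,f(q),.045) for q in [(464,315),(685,292),(646,160),(437,182)]]
print("die top corners",np.array(P)[:,:2],np.mean(P,0))
P=[atz(s,f(q),.048) for q in [(497,296),(646,277)]]; print("bolts",P)
p=robot.observe()["tool_pos"];u=np.array([-.62,.783,0])
for d in (.046,.065): print("near finger tip",d,proj(s,p+u*d), "seen",f((183+390,118)))
E
```

```text
near [0.5472 0.2678] [0.4958 0.2316] [0.5215 0.2497] 0.06296243306797217 35.16740300199187
far [0.5697 0.2366] [0.5218 0.1997] [0.5457 0.2181] 0.06049755527940137 37.59474599889925
die top corners [[0.5379 0.2998]
 [0.4651 0.2457]
 [0.5309 0.162 ]
 [0.6033 0.2175]] [0.5343 0.2312 0.045 ]
bolts [array([0.5306, 0.2858, 0.048 ]), array([0.4827, 0.2469, 0.048 ])]
near finger tip 0.046 [267.7629 272.3283] seen (267.65384615384613, 272.65384615384613)
near finger tip 0.065 [268.7681 276.0049] seen (267.65384615384613, 272.65384615384613)
```

{"method": "carry_out", "body": {"translation": [[-0.0022, -0.0037, 0], [0, 0, 0.015], [0, 0, 0.02], [0, 0, 0.02], [0, 0, 0.01], [0, 0, 0.005], [0, 0, 0], [0, 0, 0]], "turn": [[0, 0, 0.016], [0, 0, 0], [0, 0, 0], [0, 0, 0], [0, 0, 0], [0, 0, 0], [0, 0, 0], [0, 0, 0]], "gripper": [-1, -1, -1, -1, -1, -1, -1, -1]}}

```text
time: 5.3
tool_pos: [0.5351, 0.2296, 0.0574]
tool_rot: [-3.14, -0.001, -0.916]
contact_force: [0.3, 0.2, -0.3]
opening: 0.092
```

{"method": "carry_out", "body": {"translation": [[0, 0, 0.004], [0, 0, 0], [0, 0, 0], [0, 0, 0], [0, 0, 0], [0, 0, 0], [0, 0, 0], [0, 0, 0]], "turn": [[0, 0, 0], [0, 0, 0], [0, 0, 0], [0, 0, 0], [0, 0, 0], [0, 0, 0], [0, 0, 0], [0, 0, 0]], "gripper": [-1, -1, 1, 1, 1, 1, 1, 1], "squeeze": 30}}

```text
time: 6.1
tool_pos: [0.5345, 0.2293, 0.0527]
tool_rot: [3.142, -0.0, -0.916]
contact_force: [-0.2, -0.2, 0.5]
opening: 0.0483
```

{"method": "carry_out", "body": {"translation": [[0, 0, 0], [0, 0, 0], [0, 0, 0], [0, 0, 0]], "turn": [[0, 0, 0], [0, 0, 0], [0, 0, 0], [0, 0, 0]], "gripper": [1, 1, 1, 1]}}

```text
time: 6.5
tool_pos: [0.5345, 0.2294, 0.0527]
tool_rot: [3.142, 0.0, -0.916]
contact_force: [-1.1, 0.4, 0.6]
opening: 0.0438
```

{"method": "carry_out", "body": {"translation": [[0, 0, -0.003], [0, 0, -0.006], [0, 0, -0.008], [0, 0, -0.01], [0, 0, -0.01], [0, 0, -0.01], [0, 0, -0.015], [0, 0, -0.015], [0, 0, -0.01], [0, 0, 0]], "turn": [[0, 0, 0], [0, 0, 0], [0, 0, 0], [0, 0, 0], [0, 0, 0], [0, 0, 0], [0, 0, 0], [0, 0, 0], [0, 0, 0], [0, 0, 0]], "gripper": [1, 1, 1, 1, 1, 1, 1, 1, 1, 1]}}

```text
time: 7.5
tool_pos: [0.5354, 0.2296, 0.1417]
tool_rot: [-3.138, -0.001, -0.916]
contact_force: [-0.1, 0.2, -2.9]
opening: 0.0437
```

```bash
python3 - <<'E'
from h import *
np.set_printoptions(precision=4,suppress=True)
s=read_camera("side"); t=read_camera("top"); o=robot.observe(); p=o["tool_pos"]; print(p,o["tool_rot"],o["opening"],o["contact_force"])
print("expected bracket px",proj(s,p))
for q in (s,t):
  for n,z in(("bracket_center",p[2]),("parts_tray",0),("sample_center",.028)):
    for r in nets.tip_of(q,n)[:2]: print(n,r["pixel"],r["score"],atz(q,r["pixel"],z))
a=np.hstack([s["img"][200:300,240:360],t["img"][150:250,320:440]])[:,:,::-1]
cv2.imwrite("pics/lift.png",cv2.resize(a,None,fx=3.3,fy=3.3,interpolation=cv2.INTER_CUBIC))
r=nets.regions_of(t,"parts_tray"); print([(x["pixel"],x["score"],x["region"].sum()) for x in r[:2]])
E
```

```text
[0.5343 0.2293 0.1396] [ 3.1414 -0.     -0.916 ] 0.043810826726676036 [ 0.4027 -1.3226 -4.277 ]
expected bracket px [264.095  260.3337]
bracket_center [265.7, 258.8] 0.82 [0.5347 0.2202 0.1396]
parts_tray [325.9, 246.6] 0.72 [ 0.5298 -0.1532  0.    ]
sample_center [248.6, 348.7] 0.78 [0.4534 0.4461 0.028 ]
parts_tray [365.7, 237.8] 0.73 [ 0.5377 -0.1593  0.    ]
[([366.4, 236.6], 0.59, np.int64(3062))]
```

View pics/lift.png

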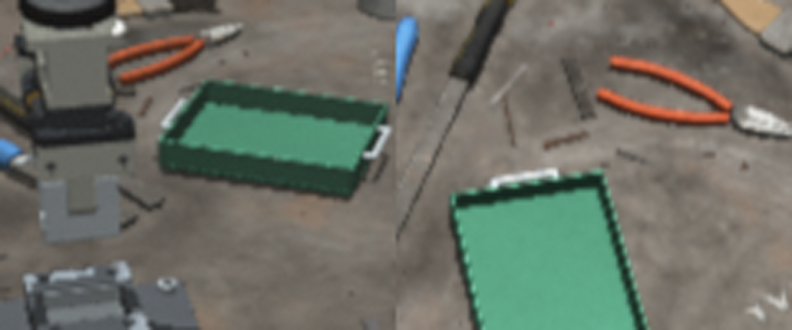

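The lift worked: the bracket is upright in the fingers at crop (80,210). In the top view the tray's upper rim runs (452,195)–(605,173), which fits a tray centre of about (0.533, −0.153). Next I carry the bracket over there.

{"method": "carry_out", "body": {"translation": [[0.0119, 0.0091, 0], [0.0238, 0.0183, 0], [0.0341, 0.0262, 0], [0.0396, 0.0304, 0], [0.0396, 0.0304, 0], [0.0396, 0.0304, 0], [0.0396, 0.0304, 0], [0.0341, 0.0262, 0], [0.0238, 0.0183, 0], [0.0167, 0.0128, 0]], "turn": [[0, 0, 0], [0, 0, 0], [0, 0, 0], [0, 0, 0], [0, 0, 0], [0, 0, 0], [0, 0, 0], [0, 0, 0], [0, 0, 0], [0, 0, 0]], "gripper": [1, 1, 1, 1, 1, 1, 1, 1, 1, 1]}}

```text
time: 8.95
tool_pos: [0.5337, -0.1558, 0.1397]
tool_rot: [3.141, -0.001, -0.919]
contact_force: [0.3, 0.2, -2.8]
opening: 0.0441
```

```bash
python3 - <<'E'
from h import *
np.set_printoptions(precision=4,suppress=True)
s=read_camera("side"); t=read_camera("top"); o=robot.observe(); p=o["tool_pos"]; print(p,o["tool_rot"],o["opening"],o["contact_force"])
for q in (s,t):
  print("proj",proj(q,p))
  for n,z in(("bracket_center",p[2]),("parts_tray",0)):
    for r in nets.tip_of(q,n)[:2]: print(n,r["pixel"],r["score"],atz(q,r["pixel"],z))
a=s["img"][180:290,260:390,::-1]
cv2.imwrite("pics/over.png",cv2.resize(a,None,fx=5,fy=5,interpolation=cv2.INTER_CUBIC))
E
```

```text
[ 0.534  -0.1562  0.1397] [ 3.141  -0.0013 -0.9198] 0.043725677850061824 [ 0.5166  1.2504 -3.8363]
proj [325.4931 207.8602]
bracket_center [325.4, 207.6] 0.76 [ 0.5351 -0.158   0.1397]
parts_tray [325.4, 248.2] 0.82 [ 0.5265 -0.1421  0.    ]
proj [368.0098 215.4551]
bracket_center [370.7, 214.4] 0.62 [ 0.5372 -0.1641  0.1397]
parts_tray [366.0, 236.4] 0.57 [ 0.5427 -0.1606  0.    ]
```

View pics/over.png

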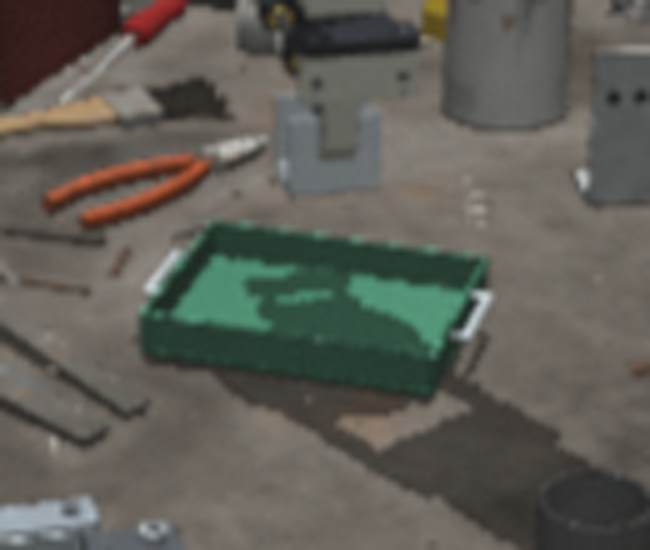

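The bracket hangs upright above the tray at crop (330,145). The tray rim corners are at about (210,222), (490,258), (435,395) and (145,320), so it is well centred. Now I lower it.

{"method": "carry_out", "body": {"translation": [[0, 0, 0.01], [0, 0, 0.018], [0, 0, 0.02], [0, 0, 0.018], [0, 0, 0.012], [0, 0, 0.008], [0, 0, 0.006], [0, 0, 0.004], [0, 0, 0], [0, 0, 0]], "turn": [[0, 0, 0], [0, 0, 0], [0, 0, 0], [0, 0, 0], [0, 0, 0], [0, 0, 0], [0, 0, 0], [0, 0, 0], [0, 0, 0], [0, 0, 0]], "gripper": [1, 1, 1, 1, 1, 1, 1, 1, 1, 1]}}

```text
time: 10.25
tool_pos: [0.5348, -0.1526, 0.0442]
tool_rot: [-3.141, -0.001, -0.916]
contact_force: [0.0, 0.2, -3.5]
opening: 0.0439
```

{"method": "carry_out", "body": {"translation": [[0, 0, 0.002], [0, 0, 0.002], [0, 0, 0.0015], [0, 0, 0.001], [0, 0, 0], [0, 0, 0]], "turn": [[0, 0, 0], [0, 0, 0], [0, 0, 0], [0, 0, 0], [0, 0, 0], [0, 0, 0]], "gripper": [1, 1, 1, 1, 1, 1]}}

```text
time: 10.85
tool_pos: [0.5345, -0.1524, 0.0372]
tool_rot: [3.142, -0.0, -0.916]
contact_force: [0.4, 0.1, -3.7]
opening: 0.0438
```

{"method": "carry_out", "body": {"translation": [[0, 0, 0.001], [0, 0, 0], [0, 0, 0]], "turn": [[0, 0, 0], [0, 0, 0], [0, 0, 0]], "gripper": [1, 1, 1]}}

```text
time: 11.15
tool_pos: [0.5347, -0.1525, 0.0367]
tool_rot: [-3.141, -0.001, -0.916]
contact_force: [-1.7, -0.1, 2.5]
opening: 0.0438
```

Contact: Fz went from −3.7 to +2.5 N at the expected height. I'll let go and back off upward.

{"method": "carry_out", "body": {"translation": [[0, 0, 0], [0, 0, 0], [0, 0, 0], [0, 0, 0], [0, 0, 0], [0, 0, 0], [0, 0, 0], [0, 0, 0]], "turn": [[0, 0, 0], [0, 0, 0], [0, 0, 0], [0, 0, 0], [0, 0, 0], [0, 0, 0], [0, 0, 0], [0, 0, 0]], "gripper": [-0.6, -0.6, -0.6, -0.6, -0.6, -0.6, -0.6, -0.6]}}

```text
time: 11.95
tool_pos: [0.5345, -0.1524, 0.0362]
tool_rot: [3.142, -0.0, -0.916]
contact_force: [-0.4, -0.6, -0.4]
opening: 0.0735
```

{"method": "carry_out", "body": {"translation": [[0, 0, -0.005], [0, 0, -0.01], [0, 0, -0.02], [0, 0, -0.03], [0, 0, -0.03], [0, 0, -0.03], [0, 0, -0.03], [0, 0, -0.015], [0, 0, 0], [0, 0, 0]], "turn": [[0, 0, 0], [0, 0, 0], [0, 0, 0], [0, 0, 0], [0, 0, 0], [0, 0, 0], [0, 0, 0], [0, 0, 0], [0, 0, 0], [0, 0, 0]], "gripper": [-0.6, -0.6, -0.6, -0.6, -0.6, -0.6, -0.6, -0.6, -0.6, -0.6]}}

```text
time: 12.95
tool_pos: [0.5343, -0.1523, 0.2063]
tool_rot: [-3.141, -0.0, -0.916]
contact_force: [0.1, -0.2, -0.1]
opening: 0.0734
```

```bash
python3 - <<'E'
from h import *
np.set_printoptions(precision=4,suppress=True)
s=read_camera("side"); o=robot.observe(); p=o["tool_pos"]; print(p,o["opening"],o["contact_force"])
for n,z in(("bracket_center",.037),("sample_center",.028),("parts_tray",0)):
    for r in nets.tip_of(s,n)[:2]: print(n,r["pixel"],r["score"],atz(s,r["pixel"],z))
a=s["img"][190:390,210:410,::-1]
cv2.imwrite("pics/end.png",cv2.resize(a,None,fx=3,fy=3,interpolation=cv2.INTER_CUBIC))
E
```

```text
[ 0.5339 -0.1522  0.2055] 0.07335124532428948 [-0.7099  0.2107 -0.5536]
bracket_center [327.9, 234.7] 0.88 [ 0.5305 -0.1699  0.037 ]
sample_center [254.3, 351.3] 0.56 [0.4361 0.4484 0.028 ]
parts_tray [325.9, 245.5] 0.56 [ 0.5331 -0.1604  0.    ]
parts_tray [255.3, 349.8] 0.16 [0.4566 0.4137 0.    ]
```

View pics/end.png

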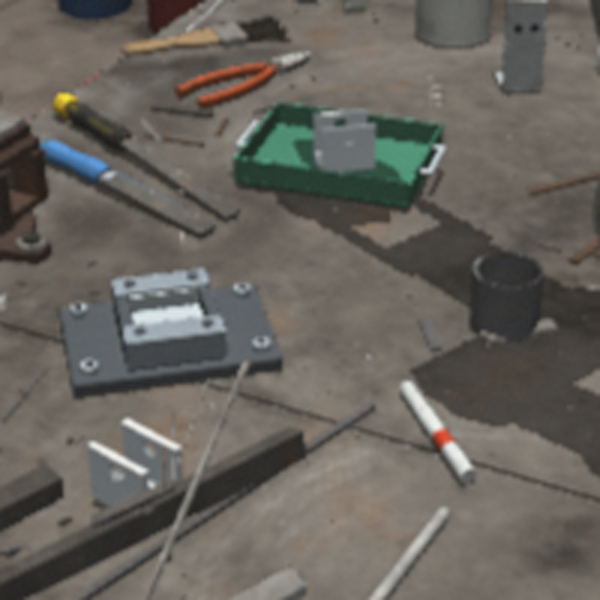

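The bracket stands upright in the middle of the tray at (345,140). The die is empty and the sample is still at (130,460). Handing in.

```bash
python3 -c "
from cell import robot
print(robot.hand_in(), robot.observe()['time'])"
```

```text
the job is handed in; nothing more can be done
the job is handed in; nothing more can be done
```

I lifted the bracket straight out of the die, carried it over the green tray, lowered it until it touched the floor, let go and moved the gripper up clear. The job is handed in, at about 13 s of the 45 s allowed; no verdict was reported.

- **Grip and touchdown:** The fingers closed to 43.8 mm on the 44 mm bracket. At touchdown the vertical force went from −3.7 to +2.5 N with the TCP at z 0.037 m, which matches a bracket standing on the tray floor.
- **Last picture:** It shows the bracket upright on its base near the middle of the tray and the die empty. The gripper is clear at z 0.206 m with no contact force beyond noise.
- **Sample bracket:** I never went near it. The network readings of its position scattered by up to about 15 mm between pictures, so they are no fine check, but the picture shows it where it stood.
- **Disagreements:**
  - The network put the placed bracket at y −0.170 m, while the release pose was y −0.152 m.
  - Its tray centre readings ranged from y −0.142 to −0.162 m, leaving out one false reading before the tray was in clear view.
  - All of these still put the bracket inside the allowed zone.

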